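# Hold a clothes peg open around a wash card

## Robot

A 6-joint arm with a two-finger parallel gripper is mounted at the origin on the work surface. World frame = base frame: x ahead of the robot, y to its left, z up, the work surface at z = 0. Lengths are in m, angles in rad, forces in N, time in s.
With the tool pointing down it reaches from about 0.35 to 0.85 m from the base axis. Payload 8.1 kg.
Tool frame: the origin (TCP) lies between the finger pads; the fingertips stand 11 mm ahead of it and the grasp point (between the pads) lies 8 mm behind it (tips_ahead is the z of the fingertips in the tool frame, in m); z points along the fingers, y is the line along which they close (so a half turn about z gives the same grasp; the last joint's range is limited). The gripper opens to 93 mm and grips with 3 to 60 N. Pads are 15 mm wide; open, the fingers measure 128 mm over their backs; the gripper's body (75 mm by 188 mm) begins 65 mm behind the grasp point.
Start: joints at [-0.085, 0.13, 1.488, -0, 1.523, -0.085], TCP at [0.6, 0, 0.23] pointing down, gripper open.
Joint ranges: [-2.96, 2.96], [-0.89, 2.26], [0.02, 2.5], [-1.34, 4.48], [0, 2.73], [-2.66, 2.66]. Speed limits (rad/s): [2.39, 2.39, 2.79, 3.14, 3.14, 3.14].

## Interface

Orientations are given as a rotation vector (axis times angle).
In Python, from plant import read_state, read_camera, close_job, tips_ahead gives the robot as it stands. The module is installed in compiled form; this text tells all that it offers.
- The arm moves only by the tool move_arm, never from a script. Its argument "plan" is a list of rows, each a list of 7 numbers: the turn, a rotation vector about the tool's x, y, z in units of 6 degrees (1.0 is 6 degrees), then the shift along the tool's x, y, z in units of 25 mm (1.0 is 25 mm), then the finger opening in mm, from 0 to 93. A call has exactly 10 rows; each row shifts and turns the commanded pose from where the row before left it, along the tool's axes as they then stand; what a row does not reach is not made up. A row lasts 1/10 s, in which the tool goes at most 50 mm and 8.59 degrees, less where a joint would pass 70% of its speed; a pose out of reach is approached as far as the arm can. A call is refused whole if a number of a shift passes 1 or a number of a turn 1, either way. A call with a gripper value outside its range is refused whole. The fingers move at their own pace and stop on an object; "force" is the grip in N (left out, the last holds). Time passes only in rows, so rows that do not move let the fingers close, or fill a call up. It gives the time, the measured TCP pose, the force, the opening and the grip force at its end, in the units of the state.
- read_state(): the state, without advancing time (a new reading comes with each control period).
- read_camera(name): name is "scene" or "side" or "wrist"; returns a dict with "frame" (480x640x3 uint8, red, green, blue), "z_map" (480x640 float32, m along the optical axis (not along the pixel's ray), 0 where there is no reading), "fx", "fy", "cx", "cy" (pixels), "rvec" (rotation vector, rad) and "tvec" (3), from world to camera coordinates, as OpenCV has them. Camera axes: x right, y down, z forward; pixel columns grow to the right and rows downward; lengths in m; the calibration is good to about 2 mm. A picture is of the moment at which its call begins.
- close_job(): hands the job in; it is judged then, once.
The state is a dict: "t": time; "q": joint angles; "dq": joint speeds; "joint_torque": joint torques, N m; "tool_pos": TCP position; "orientation": TCP orientation; "force": force on the tool from outside, world axes, zero at the start; "wrist_torque": the same for the moment, N m; "opening": finger opening in m; "gripper_force": force on a finger pad.
Only numpy, scipy, OpenCV 4.12 (cv2) and the standard library are available. Lean on these libraries where they do the work, as an engineer would, in place of code of your own. Each camera call takes 0.05 s, during which the arm holds its last target. There are 200 camera calls.

## Task

Take the big clothes peg off the steel strip by squeezing its tails, and hold it squeezed wide open around the top edge of the larger standing wash card, square to it, one jaw on each side with the card's edge about halfway into the jaws and touching nothing, so that I can slip a second sheet in. Finish while still holding the peg there, squeezed open; do not let it go. Leave the cards, the bottles and the dosing cup where they stand.

Things in the scene. Friction and masses are not known exactly. Their poses are not given: they have to be found in the camera images.
- peg: big white plastic clothes peg (spring clip), 60 g, upright, jaws down, clamped over the top of the steel strip. Origin: centre of its pivot, a 12 mm steel coil that rests on the strip's edge. z up along the tails, x the direction in which it opens, y the pivot axis. Levers 22 mm wide (y); jaws 6 mm thick, inner faces 8 to 50 mm below the origin; tails end 54 mm above it
- peg_tails (a point): where to grip the tails from above, fingers closing along the peg's x: midway between them, 35 mm above the peg's origin. The tails spread like a V, here about 37 mm across outside (47 mm at the top); squeezed fully they stand parallel, 20 mm across. About 13 N there opens it to its stop; a grip of 20 N or more is harmless; loosening lets the jaws shut
- peg_lever (a joint): turn of each lever of the peg (the two mirror each other), rad: 0 when clamped on the 4 mm strip, -0.04 when shut on nothing, 0.26 squeezed fully open to its stop; then the jaw tips are about 30 mm apart and the jaws about 20 mm apart halfway up
- peg_mouth (a point): point midway between the two jaw tips of the peg, 50 mm below the peg's origin; axes as the peg's
- strip: peg strip: upright steel plate 4 mm thick (x), 130 mm wide (y), top edge 110 mm above the worktop, on a grey foot 90 x 150 x 12 mm fixed to the worktop. Origin: centre of the foot's underside; x is the plate's normal. The peg sits on its top edge up to 30 mm from the middle
- card: the larger wash card: stiff white card 3 mm thick (x), 110 mm wide (y), top edge 150 mm above the worktop, with grey printed blocks, standing in a loose grey foot 90 x 120 x 12 mm, about 0.6 kg. Origin: centre of the foot's underside; x is the card's normal
- card_edge (a point): middle of the larger card's top edge, 150 mm above its origin; axes as the card's
- small_card: the smaller wash card, to be left alone: 55 mm wide, top edge 90 mm above the worktop, loose foot 60 x 70 x 10 mm. Origin: centre of the foot's underside
- detergent: white bottle, 84 mm across, 210 mm tall, to be left alone; origin at the centre of its base
- softener: white bottle, 64 mm across, 150 mm tall, to be left alone; origin at the centre of its base
- dosing_cup: white cup, 60 mm across, 50 mm tall, to be left alone; origin at the centre of its base

How it is judged:
On the way:
1. the peg is squeezed open and lifted clear of the strip (value of joint peg_lever above 0.19 rad and z of peg_mouth in the frame of strip above 0.113 m and contact force between peg and the fingers above 2 N), for 0.2 s.
At the end, for the whole second after the job is handed in: Peg still held open (lever over 0.19 rad), at rest, upright to 0.2 rad, square to the larger card to 0.25 rad; jaw tips 10 to 40 mm below its top edge, centred across it to 10 mm, within 46 mm of its middle; peg and robot not touching card or strip (value of joint peg_lever above 0.19 rad and contact force between peg and the fingers above 2 N and z of peg_mouth in the frame of card_edge between -0.04 and -0.01 m and x of peg_mouth in the frame of card_edge between -0.01 and 0.01 m and y of peg_mouth in the frame of card_edge between -0.046 and 0.046 m and angle between the x axis of peg and the x axis of card, either way round below 0.25 rad and angle between peg's own z axis and vertical below 0.2 rad and contact force between peg and card below 0.3 N and contact force between card and the arm below 0.3 N and contact force between card and the fingers below 0.3 N and contact force between peg and strip below 0.1 N and linear speed of peg below 0.02 m/s and angle between card's own z axis and vertical below 0.05 rad); the arm keeps its last pose, push and grip.
It fails at once if the larger card is shoved or knocked (distance of card from where it was at the start of the episode above 0.015 m or distance of card_edge from where it was at the start of the episode above 0.02 m).
It fails at once if a bystander (small card, bottle, cup) is disturbed (distance of any of small_card, detergent, softener, dosing_cup from where it was at the start of the episode above 0.02 m or angle between any of small_card, detergent, softener, dosing_cup's own z axis and vertical above 0.25 rad).
It also fails if it takes over 38 s, if anything falls off the work surface, if the arm or the gripper's body presses on something with over 40 N, if the wrist force passes 120 N, or if a joint passes its speed limit or range.

## Working session

There is one attempt and no reset: what is moved stays moved. The work goes in short steps, Python scripts to look and compute and a tool call to move; the robot and the scene stay as the last step left them, time stands still between calls to the robot, and variables do not carry over. Pictures are saved under pics/ and viewed, at most 10 in all, crops included, and the job is handed in when it is done.

Besides the shell and the picture viewer there is one more tool, called after "Call:" in YAML: its name, and indented under it one key for each argument. move_arm: Moves the arm, as the interface text tells. Its arguments: {"type":"object","properties":{"plan":{"type":"array","items":{"type":"array","items":{"type":"number"}}},"force":{"type":"number"}},"required":["plan"]}

```bash
mkdir -p pics; cat > h.py <<'E'
import numpy as np, cv2
from plant import *
def cam(n,save=None):
    c=read_camera(n)
    if save: cv2.imwrite('pics/'+save,c['frame'][:,:,::-1])
    return c
def cloud(c):
    z=c['z_map'];v,u=np.mgrid[:480,:640]
    p=np.stack([(u-c['cx'])/c['fx']*z,(v-c['cy'])/c['fy']*z,z],-1)
    R=cv2.Rodrigues(np.array(c['rvec'],float))[0]
    w=(p-np.array(c['tvec']).ravel())@R
    w[z==0]=np.nan
    return w
E
python3 - <<'E'
from h import *
a=[]
for n in('scene','side'):
    c=cam(n,n+'0.png');np.save(n+'.npy',cloud(c));R=cv2.Rodrigues(np.array(c['rvec'],float))[0];print(n,-R.T@np.array(c['tvec']).ravel(),c['fx'])
s=read_state();print(s)
E
```

```text
scene [1.12028529 0.55903518 1.23004162] 549.1176280783052
side [ 0.09080498 -0.59891367  0.62261759] 444.55022061962876
{'t': 0.1, 'q': array([-8.54266506e-02,  1.31070895e-01,  1.48913915e+00,  3.20550489e-06,
        1.52298856e+00, -8.54257186e-02]), 'dq': array([-2.76702137e-04, -7.52405693e-05, -2.57337393e-03, -4.40194381e-04,
       -2.82118241e-03,  2.03787784e-04]), 'joint_torque': array([ 2.89806376e-03, -5.61339462e+01, -4.93095982e+01,  7.72326719e-02,
        2.89617141e-02, -2.83941080e-05]), 'tool_pos': array([5.99523595e-01, 4.83266405e-05, 2.28718285e-01]), 'orientation': array([-2.22057237e+00, -2.22056995e+00,  1.62057546e-03]), 'force': array([ 0.11698378,  0.36971893, -0.79573705]), 'wrist_torque': array([ 0.02509145, -0.06170521,  0.02342849]), 'gripper_force': 0.0, 'opening': 0.09262348463325236}
```

View pics/scene0.png

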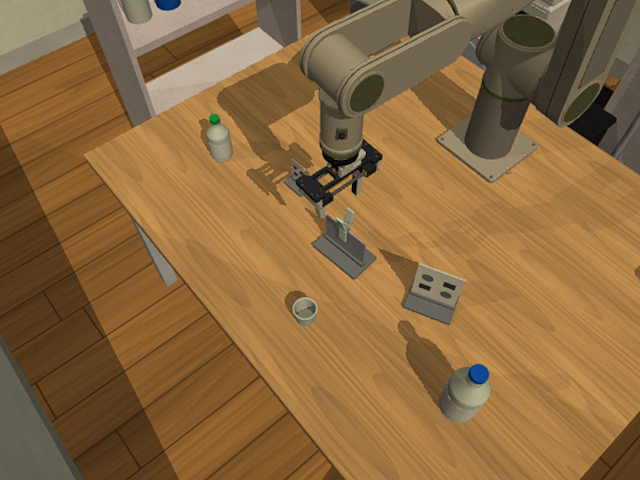

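View pics/side0.png

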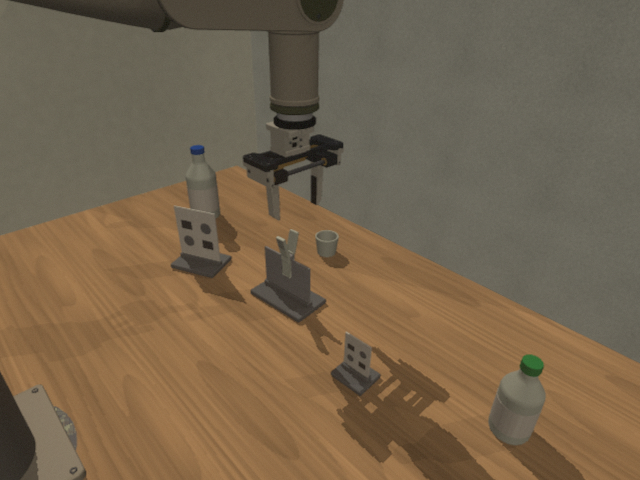

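The scene view shows the peg at (345,225) on its strip at (345,250), and the larger card at (435,290). The side view shows the peg at (288,255), the strip at (287,285), the larger card at (200,240) and the small card at (357,357).

```bash
python3 - <<'E'
from h import *
S={'scene':np.load('scene.npy'),'side':np.load('side.npy')}
B={('scene','strip'):(310,375,200,280),('side','strip'):(248,328,225,320),('scene','card'):(400,468,255,325),('side','card'):(168,235,200,278)}
def desc(p):
    m=np.median(p[:,:2],0)
    (cx,cy),(w,h),a=cv2.minAreaRect(p[:,:2].astype(np.float32)); 
    bx=cv2.boxPoints(((cx,cy),(w,h),a)); 
    return len(p),np.round([cx,cy],4),np.round([w,h],4),round(a,1)
for (c,o),(u0,u1,v0,v1) in B.items():
    p=S[c][v0:v1,u0:u1].reshape(-1,3);p=p[~np.isnan(p[:,0])]
    p=p[p[:,2]<0.2]
    top=.11 if o=='strip' else .15
    f=p[(p[:,2]>.007)&(p[:,2]<.016)]; print(c,o,'foot',desc(f))
    pl=p[(p[:,2]>.03)&(p[:,2]<top-.02 if o=='card' else (p[:,2]>.03)&(p[:,2]<.055))]
    print('  plate',desc(pl)); 
    l=cv2.fitLine(pl[:,:2].astype(np.float32),cv2.DIST_HUBER,0,.01,.01).ravel();print('  line',l, 'deg',np.degrees(np.arctan2(l[1],l[0])),'zmax',np.percentile(p[:,2],[99,99.9]))
    if o=='strip':
        t=p[(p[:,2]>.12)];print('  peg',desc(t),t.mean(0),t.max(0))
        for z in(.12,.13,.14,.15,.16):
            q=t[abs(t[:,2]-z)<.005]; 
            if len(q)>4: print('   ',z,desc(q))
    else:
        t=p[p[:,2]>.14];print('  top',desc(t))
E
```

```text
scene strip foot (747, array([0.6016, 0.02  ]), array([0.0952, 0.1637]), 25.5)
  plate (212, array([0.5847, 0.0131]), array([0.0069, 0.1317]), 6.8)
  line [ 0.10945669 -0.99399155  0.5844287   0.01470242] deg -83.715996 zmax [0.16037005 0.16731837]
  peg (222, array([0.5834, 0.0097]), array([0.048, 0.025]), 8.0) [0.58147277 0.01025505 0.1457664 ] [0.60716656 0.02278531 0.17028848]
    0.12 (27, array([0.584, 0.01 ]), array([0.0234, 0.023 ]), 19.9)
    0.13 (37, array([0.5853, 0.01  ]), array([0.0274, 0.0241]), 10.0)
    0.14 (43, array([0.5856, 0.009 ]), array([0.0322, 0.0223]), 8.5)
    0.15 (35, array([0.585 , 0.0093]), array([0.0393, 0.0223]), 8.4)
    0.16 (63, array([0.5832, 0.0095]), array([0.0467, 0.0219]), 4.4)
side strip foot (1134, array([0.6489, 0.0192]), array([0.2335, 0.1507]), 6.3)
  plate (582, array([0.6602, 0.071 ]), array([0.2685, 0.116 ]), 35.4)
  line [0.88046193 0.4741169  0.63716173 0.03652326] deg 28.301865 zmax [0.16159004 0.16753483]
  peg (396, array([0.5801, 0.0071]), array([0.0484, 0.025 ]), 6.3) [0.57930933 0.005368   0.14597054] [0.60436454 0.0207869  0.
[... 284 characters left out ...]
7)
    0.16 (82, array([0.5804, 0.0075]), array([0.0477, 0.0219]), 7.4)
scene card foot (683, array([0.5181, 0.263 ]), array([0.0825, 0.1195]), 25.7)
  plate (1012, array([0.5136, 0.2609]), array([0.0097, 0.11  ]), 25.6)
  line [ 0.43652424 -0.8996925   0.51354015  0.26138774] deg -64.117676 zmax [0.14666299 0.1505397 ]
  top (143, array([0.5132, 0.2609]), array([0.0082, 0.1095]), 27.0)
side card foot (674, array([0.593 , 0.3169]), array([0.3107, 0.1296]), 33.8)
  plate (1688, array([0.5675, 0.3551]), array([0.2875, 0.0948]), 58.1)
  line [0.5124977  0.8586886  0.531304   0.29347032] deg 59.16965 zmax [0.14902544 0.15119106]
  top (190, array([0.5083, 0.26  ]), array([0.0075, 0.1113]), 26.4)
```

Call:
move_arm:
  plan:
    - [0,0,0,0.34,-0.7,0,93]
    - [0,0,-0.55,0,0,0,93]
    - [0,0,-0.55,0,0,0,93]
    - [0,0,0,0,0,0,93]
    - [0,0,0,0,0,0,93]
    - [0,0,0,0,0,0,93]
    - [0,0,0,0,0,0,93]
    - [0,0,0,0,0,0,93]
    - [0,0,0,0,0,0,93]
    - [0,0,0,0,0,0,93]
  force: 25

```text
t: 1.1
tool_pos: [0.5825, 0.0085, 0.2296]
orientation: [2.09, 2.345, -0.0]
force: [-0.9, -0.3, 0.9]
opening: 0.0931
gripper_force: 0.0
```

```bash
python3 - <<'E'
from h import *
c=cam('wrist','w1.png');w=cloud(c)
s=read_state();R=cv2.Rodrigues(s['orientation'])[0];print(s['tool_pos'],np.degrees(np.arctan2(R[1,1],R[0,1])))
p=w.reshape(-1,3);p=p[~np.isnan(p[:,0])]
p=p[(abs(p[:,0]-.582)<.035)&(abs(p[:,1]-.0085)<.025)]
for z in (.13,.14,.15,.16,.165):
    q=p[abs(p[:,2]-z)<.005]
    if len(q)>9: print(z,len(q),cv2.minAreaRect(q[:,:2].astype(np.float32)))
E
```

```text
[0.58251449 0.00851199 0.22966836] 6.594138361753683
0.13 325 ((0.5803568363189697, 0.007877560332417488), (0.027552837505936623, 0.02171807922422886), 5.723293781280518)
0.14 289 ((0.5804393887519836, 0.007810793351382017), (0.03348727896809578, 0.021682821214199066), 6.252906322479248)
0.15 325 ((0.5807375907897949, 0.00781113188713789), (0.03853721171617508, 0.021867895498871803), 6.309943675994873)
0.16 390 ((0.5805350542068481, 0.00763267045840621), (0.04601576551795006, 0.022132594138383865), 6.176992416381836)
0.165 851 ((0.5806131958961487, 0.007694624830037355), (0.0461244210600853, 0.022140854969620705), 6.000667095184326)
```

View pics/w1.png

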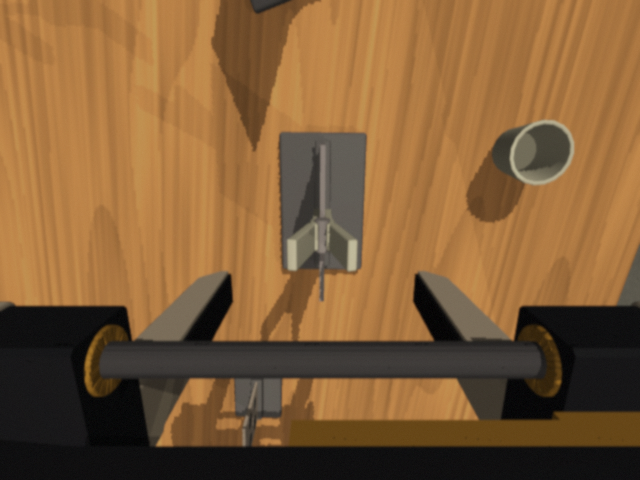

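The wrist view shows the peg's V tails at (288–357, 245), squarely between the open fingers. The fitted centre is (0.581, 0.008) at 6.2°.

Call:
move_arm:
  plan:
    - [0,0,0.05,0,-0.06,0.5,93]
    - [0,0,0,0,0,0.5,93]
    - [0,0,0,0,0,0.5,93]
    - [0,0,0,0,0,0.5,93]
    - [0,0,0,0,0,0.5,93]
    - [0,0,0,0,0,0.5,93]
    - [0,0,0,0,0,0.47,93]
    - [0,0,0,0,0,0,93]
    - [0,0,0,0,0,0,93]
    - [0,0,0,0,0,0,93]
  force: 25

```text
t: 2.15
tool_pos: [0.5816, 0.0083, 0.1437]
orientation: [2.095, 2.339, 0.001]
force: [0.5, 0.6, 0.2]
opening: 0.0928
gripper_force: 0.0
```

Call:
move_arm:
  plan:
    - [0,0,0,0,0,0,50]
    - [0,0,0,0,0,0,42]
    - [0,0,0,0,0,0,36]
    - [0,0,0,0,0,0,30]
    - [0,0,0,0,0,0,25]
    - [0,0,0,0,0,0,20]
    - [0,0,0,0,0,0,15]
    - [0,0,0,0,0,0,10]
    - [0,0,0,0,0,0,10]
    - [0,0,0,0,0,0,10]
  force: 25

```text
t: 3.15
tool_pos: [0.5821, 0.0082, 0.1459]
orientation: [2.094, 2.338, 0.002]
force: [-7.4, -0.3, 17.9]
opening: 0.0197
gripper_force: 25.2
```

Call:
move_arm:
  plan:
    - [0,0,0,0,0,-0.1,10]
    - [0,0,0,0,0,-0.2,10]
    - [0,0,0,0,0,-0.3,10]
    - [0,0,0,0,0,-0.5,10]
    - [0,0,0,0,0,-0.5,10]
    - [0,0,0,0,0,-0.7,10]
    - [0,0,0,0,0,-0.7,10]
    - [0,0,0,0,0,-0.8,10]
    - [0,0,0,0,0,-0.7,10]
    - [0,0,0,0,0,-0.3,10]

```text
t: 4.15
tool_pos: [0.5821, 0.0083, 0.2663]
orientation: [2.094, 2.338, 0.004]
force: [-0.1, 0.8, 0.1]
opening: 0.0198
gripper_force: 25.0
```

```bash
python3 - <<'E'
from h import *
s=read_state();print(s['tool_pos'],s['force'],s['opening'],s['gripper_force'])
o=[]
for n in('scene','side'):
    c=cam(n);w=cloud(c)
    R=cv2.Rodrigues(np.array(c['rvec'],float))[0]
    p=R@(s['tool_pos']-[0,0,.04])+np.array(c['tvec']).ravel()
    u,v=int(c['fx']*p[0]/p[2]+c['cx']),int(c['fy']*p[1]/p[2]+c['cy'])
    print(n,u,v);o.append(cv2.resize(c['frame'][v-60:v+60,u-45:u+45],None,fx=4,fy=4))
cv2.imwrite('pics/l1.png',np.hstack(o)[:,:,::-1])
E
```

```text
[0.58207086 0.00826399 0.26625585] [-0.12138292  0.78805525  0.10724494] 0.019833571647387006 24.984383583068848
scene 346 198
side 286 207
```

View pics/l1.png

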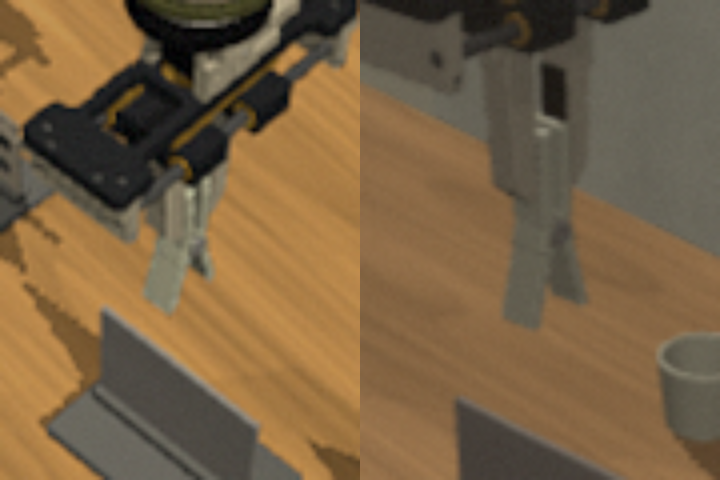

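The crop shows the peg held upright with jaws wide open, clear of the strip. Next I'll measure the peg relative to the TCP and the card edge again.

```bash
python3 - <<'E'
from h import *
s=read_state();R=cv2.Rodrigues(s['orientation'])[0];T=s['tool_pos']
for n in('scene','side'):
    w=cloud(cam(n)).reshape(-1,3);w=w[~np.isnan(w[:,0])]
    l=(w-T)@R
    q=l[(abs(l[:,0])<.03)&(abs(l[:,1])<.03)&(l[:,2]>.013)&(l[:,2]<.12)]
    print(n,'zmax',np.sort(q[:,2])[-5:].round(4))
    for z in np.arange(.02,.09,.01):
        a=q[abs(q[:,2]-z)<.005]
        if len(a)>4:print(round(z,3),len(a),a.min(0)[:2].round(4),a.max(0)[:2].round(4))
    t=w[(np.hypot(w[:,0]-.511,w[:,1]-.2605)<.07)&(w[:,2]>.135)&(w[:,2]<.155)]
    print(len(t),cv2.minAreaRect(t[:,:2].astype(np.float32)),t[:,2].max())
E
```

```text
scene zmax [0.077  0.0772 0.0772 0.0777 0.0799]
0.02 19 [ 0.006  -0.0048] [0.0122 0.0132]
0.03 38 [-0.0102 -0.0065] [0.0142 0.0151]
0.04 29 [-0.0092 -0.0074] [0.0124 0.0146]
0.05 41 [-0.0105 -0.0121] [0.0123 0.0189]
0.06 37 [-0.0096 -0.0137] [0.0123 0.0206]
0.07 44 [-0.0104 -0.0154] [0.0123 0.0224]
0.08 10 [-0.0113 -0.0133] [0.0102 0.0222]
202 ((0.5129908323287964, 0.2608586251735687), (0.007951876148581505, 0.10941775143146515), 26.831979751586914) 0.1542497135584694
side zmax [0.0775 0.0775 0.0776 0.0777 0.0778]
0.02 68 [-0.0127 -0.0139] [0.0128 0.0047]
0.03 75 [-0.0145 -0.015 ] [0.0113 0.0051]
0.04 67 [-0.0127 -0.0163] [0.011  0.0098]
0.05 71 [-0.0113 -0.0182] [0.0114 0.0107]
0.06 84 [-0.0117 -0.0223] [0.0105 0.0137]
0.07 83 [-0.0119 -0.0239] [0.0115 0.0153]
0.08 21 [-0.0113 -0.023 ] [0.0103 0.0171]
271 ((0.507641613483429, 0.26031556725502014), (0.008267702534794807, 0.11093274503946304), 25.964895248413086) 0.15237823266837996
```

Call:
move_arm:
  plan:
    - [0,0,-0.6,0,0,0,10]
    - [0,0,-0.9,0,0,0,10]
    - [0,0,-0.9,0,0,0,10]
    - [0,0,-0.6,0,0,0,10]
    - [0,0,-0.3,0.4,0.1,0,10]
    - [0,0,0,0.8,0.2,0,10]
    - [0,0,0,0.9,0.2,0,10]
    - [0,0,0,0.9,0.2,0,10]
    - [0,0,0,0.9,0.2,0,10]
    - [0,0,0,0.5,0.1,0,10]

```text
t: 5.35
tool_pos: [0.5543, 0.1203, 0.262]
orientation: [-1.66, -2.665, 0.001]
force: [0.9, 0.2, -1.3]
opening: 0.0192
gripper_force: 25.0
```

Call:
move_arm:
  plan:
    - [0,0,0,0.5,0.1,0,10]
    - [0,0,0,0.9,0.2,0,10]
    - [0,0,0,0.9,0.2,0,10]
    - [0,0,0,0.9,0.2,0,10]
    - [0,0,0,0.9,0.2,0,10]
    - [0,0,0,0.9,0.1,0,10]
    - [0,0,0,0.6,0.1,0,10]
    - [0,0,0,0.3,0,0,10]
    - [0,0,0,0,0,0,10]
    - [0,0,0,0,0,0,10]

```text
t: 6.35
tool_pos: [0.5154, 0.2622, 0.2628]
orientation: [1.663, 2.665, -0.001]
force: [-0.5, -0.6, -0.9]
opening: 0.0194
gripper_force: 25.0
```

```bash
cat > m.py <<'E'
from h import *
import sys
s=read_state();R=cv2.Rodrigues(s['orientation'])[0];T=s['tool_pos']
print(T,s['opening'],s['gripper_force'],s['force'],'yaw',np.degrees(np.arctan2(R[1,1],R[0,1])),'t',s['t'])
print('to go, units',R.T@(np.array([.5107,.2606,.204])-T)/.025)
o=[]
for n in('scene','side','wrist'):
    c=cam(n);w=cloud(c).reshape(-1,3);w=w[~np.isnan(w[:,0])];l=(w-T)@R
    q=l[(abs(l[:,0])<.014)&(abs(l[:,1])<.03)&(w[:,2]>.155)&(l[:,2]>.055)&(l[:,2]<.085)]
    if len(q)>4:print(n,'tips',q.min(0).round(4),q.max(0).round(4))
    k=l[(abs(l[:,0])<.08)&(abs(l[:,1])<.05)&(w[:,2]>.135)&(w[:,2]<.153)&(l[:,2]>.03)]
    if len(k)>9:print(n,'card',cv2.minAreaRect(k[:,:2].astype(np.float32)))
    Rc=cv2.Rodrigues(np.array(c['rvec'],float))[0]
    p=Rc@(T-[0,0,.06])+np.array(c['tvec']).ravel()
    u,v=int(c['fx']*p[0]/p[2]+c['cx']),int(c['fy']*p[1]/p[2]+c['cy'])
    if n!='wrist':o.append(cv2.resize(c['frame'][v-60:v+60,u-45:u+45],None,fx=4,fy=4))
cv2.imwrite('pics/'+sys.argv[1],np.hstack(o)[:,:,::-1])
E
python3 m.py a1.png
```

```text
[0.51542384 0.26217363 0.26283526] 0.019364094307048704 24.984371960163116 [-0.5042029  -0.62845659 -0.89168189] yaw 26.08425383778049 t 6.35
to go, units [ 0.02757612 -0.1971166   2.35342102]
scene tips [-0.0114  0.0131  0.056 ] [0.0101 0.0248 0.0805]
scene card ((-2.5529414415359497e-05, -0.002776112873107195), (0.10960924625396729, 0.007556398399174213), 0.03335670009255409)
side tips [-0.0119 -0.0238  0.055 ] [0.0139 0.0151 0.0768]
side card ((0.001432511955499649, -0.007522005587816238), (0.00883746612817049, 0.11070865392684937), 89.65038299560547)
wrist tips [-0.0115 -0.0219  0.0551] [0.0111 0.0189 0.077 ]
wrist card ((0.02131057158112526, -0.0060063437558710575), (0.06855849921703339, 0.002495772670954466), 0.2438689023256302)
```

View pics/a1.png

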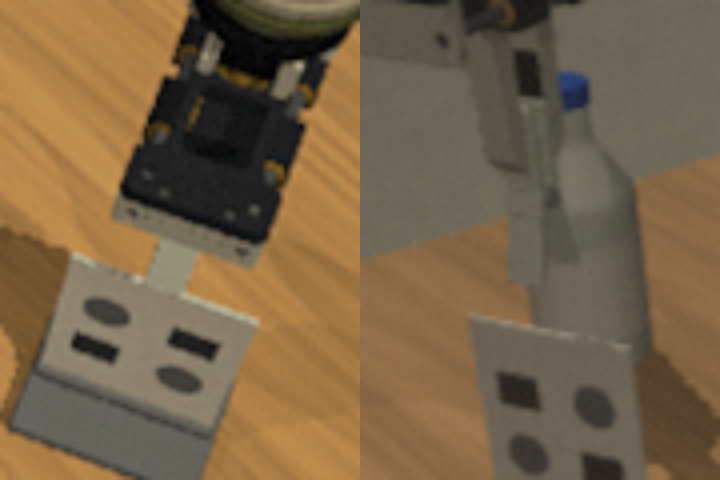

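Crops show the peg directly above the card's top edge, square to it, still open. All views put the card about 5 mm toward tool −y; I'll shift and descend partway first.

Call:
move_arm:
  plan:
    - [0,0,0,0.05,-0.1,0,10]
    - [0,0,0,0,-0.1,0.1,10]
    - [0,0,0,0,0,0.2,10]
    - [0,0,0,0,0,0.3,10]
    - [0,0,0,0,0,0.3,10]
    - [0,0,0,0,0,0.2,10]
    - [0,0,0,0,0,0.1,10]
    - [0,0,0,0,0,0,10]
    - [0,0,0,0,0,0,10]
    - [0,0,0,0,0,0,10]

```text
t: 7.5
tool_pos: [0.5103, 0.2618, 0.2333]
orientation: [1.662, 2.665, 0.001]
force: [-0.1, 0.3, -0.9]
opening: 0.0194
gripper_force: 25.0
```

```bash
python3 m.py a2.png
```

```text
[0.51034886 0.26180839 0.23333104] 0.019362509984874755 24.98440593481064 [-0.05278278  0.31091566 -0.85597627] yaw 26.103104752746574 t 7.5
to go, units [-0.04957296 -0.0094455   1.17323605]
scene tips [-0.0117  0.0129  0.0552] [0.0101 0.0226 0.0782]
scene card ((-0.0021287426352500916, 0.00857445690780878), (0.10966528952121735, 0.020700138062238693), 0.3480198085308075)
side tips [-0.0111 -0.0247  0.0552] [0.0127 0.0159 0.0771]
side card ((-0.0006294846534729004, -0.002607482485473156), (0.11113086342811584, 0.008767517283558846), 0.1421286165714264)
wrist tips [-0.0108 -0.022   0.055 ] [0.0113 0.0189 0.0772]
wrist card ((-0.001347903162240982, -0.0013619046658277512), (0.10988003760576248, 0.0022650326136499643), 0.09436153620481491)
```

The wrist view puts the card at −1.4 mm and the jaw centre at −1.5 mm, so they are centred. Descending.

Call:
move_arm:
  plan:
    - [0,0,0,0,0,0.1,10]
    - [0,0,0,0,0,0.2,10]
    - [0,0,0,0,0,0.2,10]
    - [0,0,0,0,0,0.2,10]
    - [0,0,0,0,0,0.2,10]
    - [0,0,0,0,0,0.2,10]
    - [0,0,0,0,0,0.05,10]
    - [0,0,0,0,0,0,10]
    - [0,0,0,0,0,0,10]
    - [0,0,0,0,0,0,10]

```text
t: 8.65
tool_pos: [0.5104, 0.2618, 0.2045]
orientation: [1.662, 2.665, 0.001]
force: [-0.7, 1.1, -0.4]
opening: 0.0196
gripper_force: 25.0
```

```bash
python3 m.py a3.png
```

```text
[0.51035501 0.26177608 0.20453587] 0.01962631024298469 24.98437911272049 [-0.72844678  1.08994008 -0.35122158] yaw 26.101351430254176 t 8.65
to go, units [-0.04831634 -0.00831917  0.02143022]
scene card ((-0.0018611475825309753, 0.010906530544161797), (0.02421317994594574, 0.10974035412073135), 89.22945404052734)
side card ((-0.0010899491608142853, -0.006113884970545769), (0.03433613106608391, 0.1099168211221695), 77.78598022460938)
wrist card ((-0.0012672021985054016, -0.001626165583729744), (0.03743298724293709, 0.10965622961521149), 88.36946105957031)
```

View pics/a3.png

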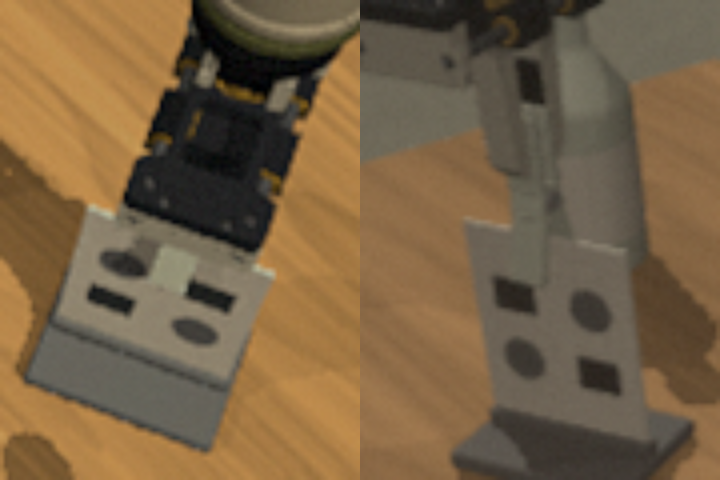

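The crops show one jaw on each face of the card, with its edge about halfway up the jaws. The card has not moved and there is no contact force beyond noise, so I'm handing in.

```bash
python3 -c "
from plant import *
print(close_job())"
```

```text
the job is handed in; nothing more can be done
None
```

The peg is off the strip and held squeezed open around the larger card's top edge, centred and square to it by the cameras, with its jaw tips about 24 mm below the edge and no sign of contact; I've handed the job in, but it returned no verdict.

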